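# Turn the spice turntable until the pepper mill is at the front

## Task

Turn the spice turntable by pushing the stub handles round its rim with your fingertips, until the tall wooden pepper mill on it stands at the front, lined up with the flat steel pointer on the turntable's foot. Do not touch the things that stand on the turntable: they must all ride round with it, upright and undisturbed, and the mug, the apple and the tumbler beside it stay where they are. Leave the turntable standing still.

Things in the scene. Friction and masses are not known exactly. Their poses are not given: they have to be found in the camera images.
- turntable: Round dark-wood turntable (lazy susan); its foot (radius 95 mm) is fixed to the worktop. Origin on the turning axis at worktop height, z up; -x runs from the axis along the steel pointer, roughly towards world -x (within 0.4 rad), the worktop edge. The tray turning on it: 130 mm radius, underside 16 mm and top 28 mm above the worktop, lip to 37 mm, eight stub handles round its rim.
- handle (a point): Ball end (18 mm thick) of one of the tray's eight equal light-wood stub handles, 45 degrees apart; 161 mm from the turning axis and 24 mm above the worktop. Each handle is level, 12 mm thick, sticks out from the rim (130 mm radius) to 170 mm, and turns with the tray.
- pointer_tip (a point): Tip of the flat steel pointer tongue (5 mm high, 16 mm wide, round end 26 mm wide) that lies on the worktop and shows the turntable's front; 176 mm from the turning axis along the turntable's -x. It is fixed and the handles pass over it. A cabinet with a microwave hangs over the rear left of the turntable (x over 0.59 m, y over -0.32 m), underside 0.45 m up: push the handles at the front side, and come in low or from in front.
- tray (a joint): Angle of the tray about the vertical, rad, growing counterclockwise seen from above. At 0 the handle that bears the listed point lies straight over the pointer (turntable -x); the others follow every 45 degrees. No end stop either way. It takes about 1.5 N of push at a handle and stays where it is left, without running on.
- pepper_mill: Brown turned-wood pepper mill with a small metal knob on top, slender and waisted, 58 mm across, 170 mm tall: the tallest thing on the turntable. Stands loose upright on the tray; origin at the centre of its underside, z up, 28 mm above the worktop. Start place about 66 mm from the turntable's axis; its bearing differs from run to run.
- spice_jar_1: Spice jar with a screw cap, 45 mm across, 106 mm tall, round. Stands loose upright on the tray; origin at the centre of its underside, z up, 28 mm above the worktop. Start place about 66 mm from the turntable's axis; its bearing differs from run to run.
- spice_jar_2: Spice jar with a screw cap, 43 mm across, 102 mm tall, squarish. Stands loose upright on the tray; origin at the centre of its underside, z up, 28 mm above the worktop. Start place about 66 mm from the turntable's axis; its bearing differs from run to run.
- bean_tin: Food tin, 57 mm across, 72 mm tall. Stands loose upright on the tray; origin at the centre of its underside, z up, 28 mm above the worktop. Start place about 66 mm from the turntable's axis; its bearing differs from run to run.
- mug_stripe: Pale mug, 83 mm across, 94 mm tall, on the worktop to the left of the turntable. Origin at the centre of its underside.
- apple_red: Apple, 70 mm across, on the worktop to the left of the turntable. Origin at its underside.
- tumbler_used: Clear drinking glass, 82 mm across, 93 mm tall, on the worktop to the left of the turntable. Origin at the centre of its underside.
Things that resemble listed ones, but are neither listed nor needed, are in the scene too. Leave any turquoise look-alike of the spice_jar_2 alone.

How it is judged:
By the outcome, as a careful person would: the job done as asked, in the order asked, and still so for the second after the job is handed in, with the robot touching nothing.
It also fails if it takes over 72 s, if anything falls off the work surface, if the arm or the gripper's body presses on something with over 40 N, if the wrist force passes 120 N, or if a joint passes its speed limit or range.

## Robot

A 7-joint arm with a two-finger parallel gripper is mounted at the origin on a cart in front of the work surface, level with it; the furniture and walls round the work are solid. World frame = base frame: x ahead of the robot, y to its left, z up, the work surface at z = 0. Lengths are in m, angles in rad, forces in N, time in s.
With the tool pointing down it reaches from about 0.425 to 1.025 m from the base axis. Payload 9.4 kg.
Tool frame: the origin (TCP) lies midway between the tips of the shut fingers; the grasp point (between the pads) lies ctrl.grip_depth behind it (ctrl.grip_depth is the distance from the TCP to the grasp point, in m); z points along the fingers, y is the line along which they close (so a half turn about z gives the same grasp; the last joint's range is limited). The gripper opens to 85 mm and grips with 20 to 120 N. Pads are 22 mm wide; open, the fingers measure 114 mm over their backs; the gripper's body (76 mm by 85 mm) begins 54 mm behind the grasp point. The pads swing forward as they close: fully open they stand 13 mm farther back than shut.
Start: joints at [1.262, 0.599, -0.003, 1.599, 0.002, 0.943, -0.08], TCP at [0.167, -0.706, 0.231] pointing down, gripper open.
Joint ranges: [-2.57, 2.57], [-0.35, 1.97], [-1.29, 1.29], [0.11, 2.56], [-1.05, 4.19], [0.11, 1.86], [-2.63, 2.63]. Speed limits (rad/s): [2.22, 2.22, 3.01, 3.01, 3.14, 3.14, 3.14].

## Interface

Orientations are given as [roll, pitch, yaw] about the fixed x, y, z axes, in that order (R = Rz(yaw) Ry(pitch) Rx(roll)).
In Python, from station import observe, viewer, workorder, finder, ctrl gives the robot as it stands.
- The arm moves only by the tool drive_tool, never from a script. Its argument "commands" is a list of rows, each a list of 7 numbers: the turn, a rotation vector about the tool's x, y, z in units of 0.08 rad (1.0 is 0.08 rad), then the shift along the tool's x, y, z in units of 2 cm (1.0 is 2 cm), then the opening, from -1 (shut) to 1 (fully open). In form: [[ax, ay, az, tx, ty, tz, gripper], ...]. A call has 1 to 5 rows; each row shifts and turns the commanded pose from where the row before left it, along the tool's axes as they then stand; what a row does not reach is not made up. A row lasts 1/10 s, in which the tool goes at most 50 mm and 8.59 degrees, less where a joint would pass 70% of its speed; a pose out of reach is approached as far as the arm can. A call with a number of a shift or a turn outside -1 to 1 is refused whole. A call with a gripper value outside its range is refused whole. The fingers move at their own pace and stop on an object; the grip force is fixed at half the most. Time passes only in rows, so rows that do not move let the fingers close. It gives the time, the measured TCP pose, the force, the opening and the grip force at its end, in the units of the state.
- observe(): the state, without advancing time (a new reading comes with each control period).
- viewer.capture(name): name is "scene" or "top"; returns (picture, depth): 400x640x3 uint8, red, green, blue; 400x640 float32, m along the optical axis (not along the pixel's ray), 0 where there is no reading.
- viewer.get_calibration(name): a dict with "intrinsics" (3x3 intrinsics, pixels), "k1" (the pictures are not rectified: a ray, as slopes to the right and down, at radius r is drawn at 1 + k1 r^2 times it, then the intrinsics apply), "extrinsics" (4x4, takes a point from world to camera coordinates). Camera axes: x right, y up, looking along -z (the intrinsics and any distortion apply to the point x, -y, -z); pixel columns grow to the right and rows downward; lengths in m; the calibration is good to about 2 mm. A picture is of the moment at which its call begins. get_calibration takes no time and is no camera call.
- workorder.hand_in(): hands the job in; it is judged then, once.
Trained networks look in the newest picture that a camera, given by its name, has taken for a name from the list of things; names that differ only in an ending like _2 or _b are one class to them, and where a whole thing is asked for, a point or a joint stands for the part that bears it (a point fixed in the world has none). Each returns a list of dicts, best first, with "score" (0 to 1); they miss things now and then, are a little off and sometimes report something else, mostly with a low value. They report only what shows in the picture. A call takes as long as a camera call. They do not tell look-alikes from the thing itself.
- finder.outline_of(query, camera): "mask" (400x640 bool, what is visible of it) and "at" ([column, row] in pixels, amid what is visible of it).
The state is a dict: "time": time; "joint_positions": joint angles; "joint_vel": joint speeds; "tau": joint torques, N m; "tcp_pos": TCP position; "eef_rot": TCP orientation; "ft_force": force on the tool from outside, world axes, zero at the start; "torque": the same for the moment, N m; "width": finger opening in m; "gripper_force": force on a finger pad.
Only numpy, scipy, OpenCV 4.12 (cv2) and the standard library are available. Lean on these libraries where they do the work, as an engineer would, in place of code of your own. Each camera call takes 0.05 s, during which the arm holds its last target. There are 200 camera calls.

## Working session

There is one attempt and no reset: what is moved stays moved. The work goes in short steps, Python scripts to look and compute and a tool call to move; the robot and the scene stay as the last step left them, time stands still between calls to the robot, and variables do not carry over. Pictures are saved under pics/ and viewed, at most 10 in all, crops included, and the job is handed in when it is done.

Besides the shell and the picture viewer there is one more tool, called after "Call:" by a JSON object that holds its "api" and its "payload". drive_tool: Moves the arm, as the interface text tells. Shifts and turns lie within -1 to 1; 1 stands for 2 cm of shift or 0.08 rad of turn. Its arguments: {"type":"object","properties":{"commands":{"type":"array","items":{"type":"array","items":{"type":"number"}}}},"required":["commands"]}

```bash
mkdir -p pics; ls
cat > h.py <<'E'
import numpy as np, cv2
from station import observe, viewer, workorder, finder, ctrl
def unproj(cam,uv,depth=None,z=None):
    c=viewer.get_calibration(cam);K=np.array(c["intrinsics"]);E=np.array(c["extrinsics"])
    uv=np.atleast_2d(np.array(uv,float))
    d=np.c_[(uv[:,0]-K[0,2])/K[0,0],(uv[:,1]-K[1,2])/K[1,1]]
    s=d.copy()
    for _ in range(10): s=d/(1+c["k1"]*(s**2).sum(1,keepdims=True))
    ray=np.c_[s[:,0],-s[:,1],-np.ones(len(s))]
    R=E[:3,:3];o=-R.T@E[:3,3];w=ray@R
    t=np.asarray(depth)[:,None] if depth is not None else ((z-o[2])/w[:,2])[:,None]
    return o+w*t
def proj(cam,p):
    c=viewer.get_calibration(cam);K=np.array(c["intrinsics"]);E=np.array(c["extrinsics"])
    q=np.atleast_2d(p)@E[:3,:3].T+E[:3,3]
    s=np.c_[q[:,0]/-q[:,2],-q[:,1]/-q[:,2]]; s=s*(1+c["k1"]*(s**2).sum(1,keepdims=True))
    return s*[K[0,0],K[1,1]]+[K[0,2],K[1,2]]
def cloud(cam,depth):
    v,u=np.mgrid[:400,:640]
    P=unproj(cam,np.c_[u.ravel(),v.ravel()],depth.ravel()).reshape(400,640,3); P[depth==0]=np.nan
    return P
def save(n,im): cv2.imwrite(n,im[:,:,::-1])
E
python3 - <<'E'
from h import *
s=observe();print(s)
print(ctrl.grip_depth)
ims=[]
for c in("scene","top"):
    im,d=viewer.capture(c);np.savez(f"{c}.npz",im=im,d=d);save(f"pics/{c}0.png",im)
    P=cloud(c,d);print(c,viewer.get_calibration(c)["extrinsics"])
    for q in("pepper_mill","handle","tray","turntable","spice_jar_1","bean_tin"):
        for r in finder.outline_of(q,c)[:3]:
            m=r["mask"]&(d>0); print(q,round(r["score"],2),np.round(r["at"]),m.sum(),np.round(np.nanmedian(P[m],0),3))
E
```

```text
pics
{'time': 0.0, 'joint_positions': array([ 1.26230946,  0.60014797, -0.00253694,  1.60012099,  0.00179747,
        0.94289355, -0.07981165]), 'joint_vel': array([-6.42746576e-04,  1.18671998e-03,  4.08516962e-04,  3.11291974e-04,
       -6.09393149e-04,  6.40185959e-05,  8.93514639e-04]), 'tau': array([ 2.56983847e-03, -7.76449442e+01,  1.56463847e+00, -2.58009803e+01,
        1.22283498e-02,  8.85362795e-03, -2.42331066e-05]), 'tcp_pos': array([ 0.16641879, -0.7051627 ,  0.23040371]), 'eef_rot': array([-3.14003165e+00,  1.45113931e-04,  2.31827126e-01]), 'ft_force': array([ 0.27624677, -0.61311569, -0.47041084]), 'torque': array([ 5.54377114e-02, -3.76679371e-03,  4.35603999e-05]), 'gripper_force': 0.0, 'width': 0.0851691128342008}
0.0187
scene [[-0.61052277 -0.79184954  0.01537056  0.25018912]
 [ 0.46417663 -0.34202457  0.81704299 -0.35356369]
 [-0.64171801  0.50595801  0.57637183 -0.46679254]
 [ 0.          0.          0.          1.        ]]
pepper_mill 0.92 [399. 144.] 1375 [ 0.575 -0.34   0.11 ]
pepper_mill 0.4 [388. 194.] 4495 [ 0.536 -0.259  0.028]
handle 0.85 [389. 194.]
[... 350 characters left out ...]
0.079]
bean_tin 0.21 [184. 247.] 3018 [0.591 0.167 0.064]
top [[-0.00335751 -0.99998191  0.00499166 -0.11163754]
 [ 0.98919128 -0.00258945  0.14660797 -0.55662256]
 [-0.14659239  0.00542994  0.98918208 -1.16285463]
 [ 0.          0.          0.          1.        ]]
pepper_mill 0.66 [423. 178.] 810 [ 0.582 -0.345  0.168]
handle 0.84 [390. 192.] 6435 [ 0.564 -0.287  0.028]
tray 0.86 [386. 190.] 6959 [ 0.565 -0.286  0.028]
turntable 0.63 [392. 190.] 6832 [ 0.562 -0.29   0.028]
spice_jar_1 0.81 [369. 167.] 442 [ 0.613 -0.234  0.127]
spice_jar_1 0.63 [398. 149.] 549 [ 0.645 -0.3    0.132]
spice_jar_1 0.57 [287. 215.] 363 [ 0.496 -0.053  0.101]
bean_tin 0.91 [370. 197.] 559 [ 0.542 -0.236  0.097]
```

Run:
```python
from h import *
im=np.load("top.npz")["im"]; d=np.load("top.npz")["d"]
c=im[110:290,250:490]; save("pics/topc.png",cv2.resize(c,None,fx=3.2,fy=3.2,interpolation=cv2.INTER_CUBIC))
P=cloud("top",d); z=P[:,:,2]
# tray top/lip points: fit rim circle with boundary of z in .022...045
m=(z>.032)&(z<.042)&(np.hypot(P[...,0]-.565,P[...,1]+.286)<.145)&(np.hypot(P[...,0]-.565,P[...,1]+.286)>.11)
Q=P[m]
A=np.c_[2*Q[:,:2],np.ones(len(Q))];x=np.linalg.lstsq(A,(Q[:,:2]**2).sum(1),rcond=None)[0]
print("lip fit",x[:2],np.sqrt(x[2]+x[0]**2+x[1]**2),len(Q))
```

```text
lip fit [ 0.57666234 -0.28874306] 0.12755975923899912 532
```

View pics/topc.png

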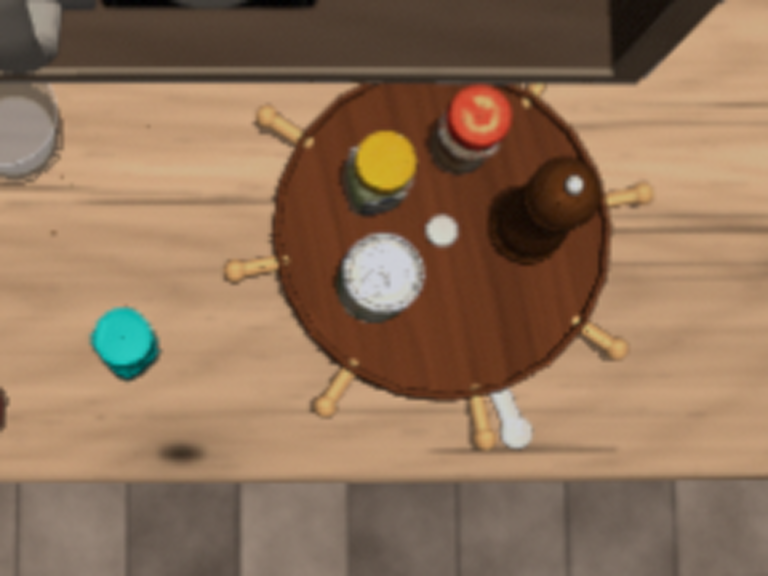

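View pics/scene0.png

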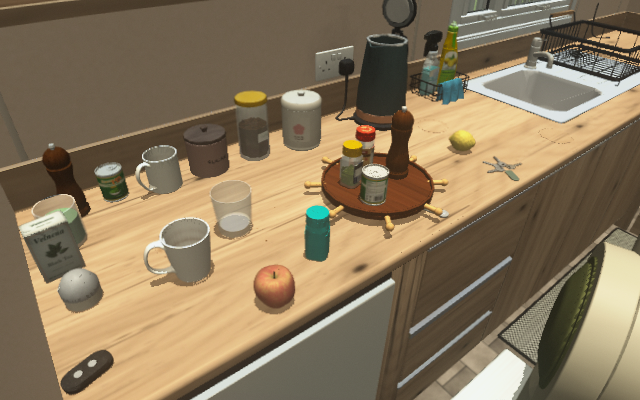

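The picture shows the mill on the tray at crop (562,195) top, base about (525,235), and the pointer tip at (516,433). The front handles are at (618,348), (483,440) and (323,405). Two things could be taken for the mill: one on the tray at scene (399,144) and another at the far left at (65,180). The one on the tray is the right one. The turquoise jar at (317,234) is to be left alone.

Run:
```python
from h import *
from scipy.optimize import least_squares
d=np.load("top.npz")["d"]; P=cloud("top",d)
cr=lambda L:np.array(L)/3.2+[250,110]
B=unproj("top",cr([(645,193),(619,348),(483,440),(323,405),(235,271),(266,116)]),z=.026)[:,:2]
f=lambda p:np.concatenate([B[i]-(p[:2]+.161*np.array([np.cos(p[2]+i*-np.pi/4),np.sin(p[2]-i*np.pi/4)])) for i in range(6)])
s=least_squares(f,[.575,-.289,-1.3]);print("axis,first handle",s.x,np.round(f(s.x),3))
c=s.x[:2]
t=unproj("top",cr([(516,433)]),z=.005)[0,:2];v=t-c;a=np.arctan2(v[1],v[0]);print("ptip",t,np.hypot(*v),"ang",a)
for cam in("scene","top"):
  D=np.load(cam+".npz");P=cloud(cam,D["d"]); viewer.capture(cam)
  r=max(finder.outline_of("pepper_mill",cam),key=lambda r:r["score"]); Q=P[r["mask"]&(D["d"]>0)]
  for lo,hi in((.03,.06),(.06,.1),(.1,.13),(.13,.16),(.16,.19),(.19,.21)):
    q=Q[(Q[:,2]>lo)&(Q[:,2]<hi)]
    if len(q)>5:
      g=least_squares(lambda p:np.hypot(q[:,0]-p[0],q[:,1]-p[1])-p[2],[*q[:,:2].mean(0)+[0.015,0],.025],loss="soft_l1",f_scale=.002).x
      w=g[:2]-c;print(cam,lo,len(q),np.round(g,3),"r",np.hypot(*w).round(3),"ang",np.arctan2(w[1],w[0]).round(3))
top=unproj("top",cr([(574,184)]),z=.196)[0,:2];w=top-c;print("knob",top,np.hypot(*w),np.arctan2(w[1],w[0]))
```

```text
axis,first handle [ 0.58589599 -0.29150259 -1.38652611] [ 0.001 -0.002  0.001 -0.002 -0.001  0.001  0.     0.001 -0.001 -0.
 -0.     0.001]
ptip [ 0.43255223 -0.34892956] 0.16374420710503498 ang -2.7832619983545035
scene 0.03 242 [ 0.609 -0.371  0.05 ] r 0.083 ang -1.289
scene 0.06 366 [ 0.589 -0.356  0.025] r 0.064 ang -1.519
scene 0.1 201 [ 0.589 -0.355  0.019] r 0.064 ang -1.528
scene 0.13 235 [ 0.589 -0.356  0.023] r 0.064 ang -1.521
scene 0.16 321 [ 0.584 -0.35   0.016] r 0.059 ang -1.602
scene 0.19 22 [ 0.588 -0.356  0.004] r 0.064 ang -1.541
top 0.03 1961 [ 0.581 -0.29   0.117] r 0.005 ang 2.82
top 0.1 11 [ 0.601 -0.242  0.04 ] r 0.052 ang 1.27
knob [ 0.58874424 -0.3551911 ] 0.06375216620942972 -1.5261045845563084
```

Call:
{"api": "drive_tool", "payload": {"commands": [[0,0,-0.6,1,-0.4,0,-1],[0,0,-0.6,1,-0.4,0,-1],[0,0,-0.6,1,-0.3,0,-1],[0,0,-0.6,1,-0.2,0,-1],[0,0,-0.6,1,-0.2,0,-1]]}}

```text
time: 1.4
tcp_pos: [0.2541, -0.6436, 0.2314]
eef_rot: [3.141, -0.0, 0.477]
ft_force: [0.4, 0.1, -0.3]
width: 0.0125
gripper_force: 0.0
```

Call:
{"api": "drive_tool", "payload": {"commands": [[0,1,0,1,0,0,-1],[0,1,0,1,0,0,-1],[0,1,0,1,0,0,-1],[0,1,0,1,0,0,-1],[0,1,0,1,0,0,-1]]}}

```text
time: 1.9
tcp_pos: [0.341, -0.5992, 0.2475]
eef_rot: [3.141, -0.403, 0.475]
ft_force: [0.3, -1.1, 0.5]
width: -0.0002
gripper_force: 0.0
```

```bash
cat >> h.py <<'E'
from scipy.spatial.transform import Rotation as Ro
C=np.array([.586,-.2915])
def circ(r,a,z): return np.array([C[0]+r*np.cos(a),C[1]+r*np.sin(a),z])
def need(*pts):
    s=observe();R=Ro.from_euler("xyz",s["eef_rot"]).as_matrix();p=s["tcp_pos"]
    print("t",s["time"],"tcp",p.round(4),"rpy",s["eef_rot"].round(3),"F",s["ft_force"].round(2),"w",round(s["width"],3),"q",s["joint_positions"].round(2))
    for q in pts:
        print(np.round(q,3),"units",((np.array(q)-p)@R/.02).round(2)); p=np.array(q)
E
python3 -c "
from h import *
need(circ(.155,-1.95,.19),circ(.155,-1.95,.018))"
```

```text
t 1.9 tcp [ 0.341  -0.5992  0.2475] rpy [ 3.141 -0.403  0.475] F [ 0.3  -1.15  0.53] w -0.0 q [ 1.35  0.59 -0.31  1.67 -0.29  0.93  0.17]
[ 0.529 -0.435  0.19 ] units [ 9.99 -3.    7.39]
[ 0.529 -0.435  0.018] units [-3.37 -0.    7.91]
```

Call:
{"api": "drive_tool", "payload": {"commands": [[0,0,0,1,-0.3,0.7,-1],[0,0,0,1,-0.3,0.7,-1],[0,0,0,1,-0.3,0.7,-1],[0,0,0,1,-0.3,0.7,-1],[0,0,0,1,-0.3,0.7,-1]]}}

```text
time: 2.4
tcp_pos: [0.4334, -0.5178, 0.2215]
eef_rot: [3.141, -0.4, 0.474]
ft_force: [-0.5, -0.4, -0.1]
width: 0.0
gripper_force: 0.0
```

Call:
{"api": "drive_tool", "payload": {"commands": [[0,0,0,1,-0.3,0.7,-1],[0,0,0,1,-0.3,0.7,-1],[0,0,0,1,-0.3,0.7,-1],[0,0,0,1,-0.3,0.7,-1],[0,0,0,0.8,-0.3,0.7,-1]]}}

```text
time: 2.9
tcp_pos: [0.5232, -0.438, 0.1947]
eef_rot: [3.141, -0.4, 0.475]
ft_force: [0.6, -0.4, -0.2]
width: -0.0002
gripper_force: 0.0
```

Call:
{"api": "drive_tool", "payload": {"commands": [[0,0,0,-0.4,0,1,-1],[0,0,0,-0.4,0,1,-1],[0,0,0,-0.4,0,1,-1],[0,0,0,-0.4,0,1,-1],[0,0,0,0,0,0,-1]]}}

```text
time: 3.4
tcp_pos: [0.5223, -0.4373, 0.1057]
eef_rot: [-3.137, -0.399, 0.473]
ft_force: [0.1, 0.5, 0.7]
width: -0.0
gripper_force: 0.0
```

```bash
python3 -c "
from h import *
need(circ(.155,-1.95,.018))
a,d=viewer.capture('scene'); b,_=viewer.capture('top')
save('pics/s1.png',np.hstack([cv2.resize(a[90:270,270:510],(400,300)),cv2.resize(b[110:290,250:490],(400,300))]))"
```

```text
t 3.4 tcp [ 0.5223 -0.4373  0.1057] rpy [-3.137 -0.399  0.473] F [0.07 0.47 0.69] w -0.0 q [ 1.02  0.71 -0.35  1.89 -0.34  0.47 -0.04]
[ 0.529 -0.435  0.018] units [-1.4   0.08  4.16]
```

View pics/s1.png

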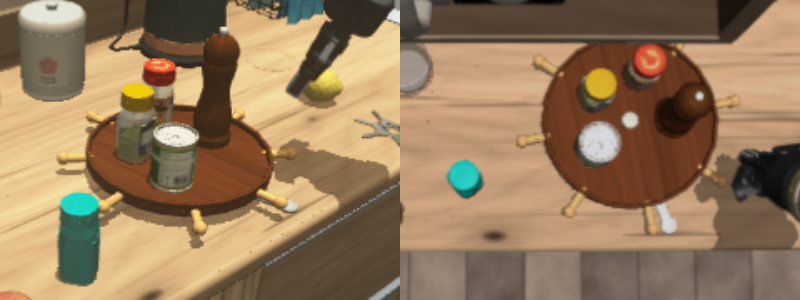

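The shut fingertips (right panel about (745,190)) hang outside the rim between the mill-side handle (730,102) and the next handle (715,175). All is upright, so I go down.

Call:
{"api": "drive_tool", "payload": {"commands": [[0,0,0,-0.3,0,1,-1],[0,0,0,-0.3,0,1,-1],[0,0,0,-0.4,0,1,-1],[0,0,0,-0.4,0,1,-1],[0,0,0,0,0,0.15,-1]]}}

```text
time: 4.0
tcp_pos: [0.5283, -0.4361, 0.0201]
eef_rot: [-3.14, -0.4, 0.472]
ft_force: [0.2, -1.1, 0.1]
width: -0.0002
gripper_force: 0.0
```

```bash
python3 -c "
from h import *
need(*[circ(.155,a,.018) for a in np.arange(-2.0,-3.35,-.1)])"
```

```text
t 4.0 tcp [ 0.5283 -0.4361  0.0201] rpy [-3.14  -0.4    0.472] F [ 0.16 -1.09  0.13] w -0.0 q [ 1.02  0.84 -0.37  1.91 -0.34  0.32  0.  ]
[ 0.521 -0.432  0.018] units [-0.25 -0.32  0.01]
[ 0.508 -0.425  0.018] units [-0.41 -0.63 -0.17]
[ 0.495 -0.417  0.018] units [-0.35 -0.67 -0.15]
[ 0.483 -0.407  0.018] units [-0.29 -0.71 -0.12]
[ 0.472 -0.396  0.018] units [-0.22 -0.74 -0.09]
[ 0.462 -0.384  0.018] units [-0.16 -0.76 -0.06]
[ 0.453 -0.371  0.018] units [-0.09 -0.77 -0.03]
[ 0.446 -0.358  0.018] units [-0.01 -0.77 -0.  ]
[ 0.44  -0.343  0.018] units [ 0.06 -0.77  0.03]
[ 0.436 -0.329  0.018] units [ 0.13 -0.76  0.06]
[ 0.433 -0.313  0.018] units [ 0.2  -0.74  0.08]
[ 0.431 -0.298  0.018] units [ 0.26 -0.72  0.11]
[ 0.431 -0.282  0.018] units [ 0.33 -0.69  0.14]
[ 0.433 -0.267  0.018] units [ 0.39 -0.65  0.17]
```

Call:
{"api": "drive_tool", "payload": {"commands": [[0,0,0,-0.2,-0.2,0,-1],[0,0,0,-0.1,-0.15,0,-1],[0,0,0,-0.12,-0.18,-0.05,-1],[0,0,0,-0.14,-0.22,-0.06,-1],[0,0,0,-0.15,-0.25,-0.06,-1]]}}

```text
time: 4.5
tcp_pos: [0.5072, -0.4246, 0.0196]
eef_rot: [3.141, -0.401, 0.473]
ft_force: [3.1, 1.8, 2.1]
width: 0.0002
gripper_force: 1.9
```

Call:
{"api": "drive_tool", "payload": {"commands": [[0,0,0,-0.17,-0.3,-0.08,-1],[0,0,0,-0.17,-0.33,-0.08,-1],[0,0,0,-0.15,-0.35,-0.06,-1],[0,0,0,-0.15,-0.36,-0.06,-1],[0,0,0,-0.12,-0.37,-0.05,-1]]}}

```text
time: 5.0
tcp_pos: [0.4756, -0.4022, 0.0186]
eef_rot: [3.142, -0.399, 0.471]
ft_force: [1.8, -0.6, 0.9]
width: 0.0001
gripper_force: 0.6
```

```bash
python3 -c "
from h import *
v=observe()['tcp_pos'][:2]-C;print('r,a',np.hypot(*v),np.arctan2(v[1],v[0]))
need(*[circ(.155,a,.018) for a in np.arange(-2.5,-3.35,-.1)])"
```

```text
r,a 0.15634245187204526 -2.3552462248098793
t 5.0 tcp [ 0.4756 -0.4022  0.0186] rpy [ 3.142 -0.399  0.471] F [ 1.77 -0.57  0.93] w 0.0 q [ 1.09  0.82 -0.43  2.05 -0.34  0.22  0.04]
[ 0.462 -0.384  0.018] units [-0.2  -1.11 -0.05]
[ 0.453 -0.371  0.018] units [-0.09 -0.77 -0.04]
[ 0.446 -0.358  0.018] units [-0.01 -0.77 -0.01]
[ 0.44  -0.343  0.018] units [ 0.06 -0.77  0.02]
[ 0.436 -0.329  0.018] units [ 0.13 -0.76  0.05]
[ 0.433 -0.313  0.018] units [ 0.2  -0.74  0.08]
[ 0.431 -0.298  0.018] units [ 0.26 -0.72  0.11]
[ 0.431 -0.282  0.018] units [ 0.33 -0.69  0.14]
[ 0.433 -0.267  0.018] units [ 0.39 -0.65  0.16]
```

Call:
{"api": "drive_tool", "payload": {"commands": [[0,-0.25,0,-0.11,-0.37,-0.03,-1],[0,-0.25,0,-0.09,-0.37,-0.02,-1],[0,-0.25,0,-0.09,-0.37,-0.02,-1],[0,-0.25,0,-0.05,-0.38,-0.02,-1],[0,-0.25,0,-0.04,-0.38,-0.02,-1]]}}

```text
time: 5.5
tcp_pos: [0.4524, -0.3717, 0.0182]
eef_rot: [3.141, -0.298, 0.473]
ft_force: [0.8, -1.8, 0.4]
width: -0.0001
gripper_force: 0.6
```

```bash
python3 -c "
from h import *
v=observe()['tcp_pos'][:2]-C;print('r,a',np.hypot(*v),np.arctan2(v[1],v[0]))
need(*[circ(.155,a,.018) for a in np.arange(-2.7,-3.35,-.1)])"
```

```text
r,a 0.15578125269493706 -2.600813621761312
t 5.5 tcp [ 0.4524 -0.3717  0.0182] rpy [ 3.141 -0.298  0.473] F [ 0.78 -1.82  0.4 ] w -0.0 q [ 0.96  0.76 -0.32  2.12 -0.35  0.18 -0.02]
[ 0.446 -0.358  0.018] units [ 0.02 -0.77  0.02]
[ 0.44  -0.343  0.018] units [ 0.06 -0.77  0.02]
[ 0.436 -0.329  0.018] units [ 0.13 -0.76  0.04]
[ 0.433 -0.313  0.018] units [ 0.21 -0.74  0.06]
[ 0.431 -0.298  0.018] units [ 0.28 -0.72  0.08]
[ 0.431 -0.282  0.018] units [ 0.34 -0.69  0.11]
[ 0.433 -0.267  0.018] units [ 0.41 -0.65  0.12]
```

Call:
{"api": "drive_tool", "payload": {"commands": [[0,-0.45,0,0.01,-0.38,0.01,-1],[0,-0.45,0,0.01,-0.38,0.01,-1],[0,-0.45,0,0.03,-0.38,0.01,-1],[0,-0.45,0,0.04,-0.38,0.01,-1],[0,-0.3,0,0.06,-0.38,0.01,-1]]}}

```text
time: 6.0
tcp_pos: [0.4384, -0.3363, 0.0181]
eef_rot: [3.141, -0.13, 0.473]
ft_force: [1.7, -1.1, -0.5]
width: 0.0002
gripper_force: 0.8
```

```bash
python3 -c "
from h import *
v=observe()['tcp_pos'][:2]-C;print('r,a',np.hypot(*v),np.arctan2(v[1],v[0]))
need(*[circ(.155,a,.018) for a in np.arange(-3,-3.35,-.1)])"
```

```text
r,a 0.1542757606170672 -2.847228386662318
t 6.0 tcp [ 0.4384 -0.3363  0.0181] rpy [ 3.141 -0.13   0.473] F [ 1.69 -1.13 -0.49] w 0.0 q [ 0.67  0.72 -0.07  2.18 -0.34  0.2  -0.15]
[ 0.433 -0.313  0.018] units [ 0.26 -1.15  0.04]
[ 0.431 -0.298  0.018] units [ 0.29 -0.72  0.04]
[ 0.431 -0.282  0.018] units [ 0.36 -0.69  0.05]
[ 0.433 -0.267  0.018] units [ 0.42 -0.65  0.05]
```

Call:
{"api": "drive_tool", "payload": {"commands": [[0,-0.15,0,0.08,-0.37,0.01,-1],[0,-0.15,0,0.09,-0.37,0.01,-1],[0,-0.15,0,0.11,-0.36,0.02,-1],[0,-0.15,0,0.12,-0.3,0.02,-1],[0,-0.1,0,0.1,-0.25,0.02,-1]]}}

```text
time: 6.5
tcp_pos: [0.4322, -0.3028, 0.0173]
eef_rot: [3.141, -0.076, 0.472]
ft_force: [1.4, -2.2, 3.6]
width: 0.0003
gripper_force: 1.9
```

```bash
cat > meas.py <<'E'
from h import *
v=observe()['tcp_pos'][:2]-C;print('r,a',np.hypot(*v),np.arctan2(v[1],v[0]))
out=[]
for cam in("scene","top"):
  im,d=viewer.capture(cam);P=cloud(cam,d);out.append(im)
  for r in finder.outline_of("pepper_mill",cam):
    Q=P[r["mask"]&(d>0)]; w=Q[(Q[:,2]>.12)&(Q[:,2]<.21)&(np.hypot(Q[:,0]-C[0],Q[:,1]-C[1])<.12)]
    if len(w)<40: continue
    print(cam,round(r["score"],2),len(w))
    for lo,hi in((.06,.1),(.1,.13),(.13,.16),(.16,.19),(.19,.205)):
      q=Q[(Q[:,2]>lo)&(Q[:,2]<hi)]
      if len(q)<10: continue
      R0=(.025,.019,.023,.023,.006)[(.06,.1,.13,.16,.19).index(lo)]
      from scipy.optimize import least_squares
      g=least_squares(lambda p:np.hypot(q[:,0]-p[0],q[:,1]-p[1])-R0,q[:,:2].mean(0)+[.015,.0],loss="soft_l1",f_scale=.002).x
      u=g-C;print(lo,len(q),g.round(4),np.hypot(*u).round(3),"ang",np.arctan2(u[1],u[0]).round(3))
a,b=out
import sys
save(sys.argv[1],np.hstack([cv2.resize(a[90:270,270:510],(400,300)),cv2.resize(b[110:290,250:490],(400,300),interpolation=cv2.INTER_CUBIC)]))
save("pics/raw_top.png",b)
need(*[circ(.155,x,.018) for x in np.arange(-3.1,-3.35,-.1)])
E
python3 meas.py pics/s2.png
```

```text
r,a 0.15421352160623192 -3.0685513200152355
scene 0.57 697
0.06 412 [ 0.5333 -0.3268] 0.063 ang -2.551
0.1 205 [ 0.5327 -0.3262] 0.064 ang -2.565
0.13 258 [ 0.5326 -0.3264] 0.064 ang -2.562
0.16 350 [ 0.5333 -0.3278] 0.064 ang -2.538
0.19 24 [ 0.5331 -0.3262] 0.063 ang -2.561
top 0.8 453
0.06 163 [ 0.5336 -0.3255] 0.062 ang -2.566
0.1 30 [ 0.5326 -0.324 ] 0.062 ang -2.596
0.13 33 [ 0.5324 -0.3235] 0.062 ang -2.603
0.16 389 [ 0.5338 -0.3255] 0.062 ang -2.564
0.19 31 [ 0.5332 -0.3252] 0.063 ang -2.573
t 6.7 tcp [ 0.4312 -0.3027  0.0168] rpy [-3.14  -0.075  0.472] F [ 0.24  0.36 -0.45] w 0.0 q [ 0.55  0.71 -0.    2.22 -0.36  0.18 -0.21]
[ 0.431 -0.298  0.018] units [ 0.11 -0.21 -0.05]
[ 0.431 -0.282  0.018] units [ 0.36 -0.69  0.03]
[ 0.433 -0.267  0.018] units [ 0.42 -0.65  0.03]
```

View pics/s2.png

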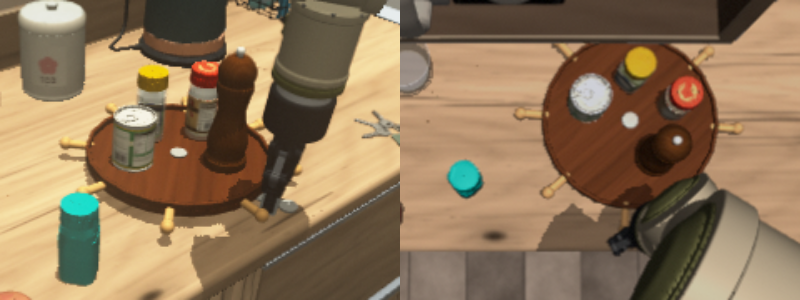

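The mill stands at bearing -2.565 (top panel knob (677,140)); the pointer is at -2.783, so 0.22 rad remain. All items are upright.

Call:
{"api": "drive_tool", "payload": {"commands": [[0,-0.1,0,0.06,-0.13,-0.03,-1],[0,-0.1,0,0.11,-0.22,-0.02,-1],[0,-0.1,0,0.14,-0.26,0,-1],[0,-0.1,0,0.12,-0.22,0,-1],[0,0,0,0.06,-0.12,0,-1]]}}

```text
time: 7.2
tcp_pos: [0.4326, -0.2809, 0.0188]
eef_rot: [3.141, -0.044, 0.473]
ft_force: [1.9, -1.4, -0.4]
width: -0.0
gripper_force: 1.1
```

```bash
python3 meas.py pics/s3.png
```

```text
r,a 0.1537291111455282 3.0722898843103095
scene 0.66 683
0.06 410 [ 0.5288 -0.3189] 0.063 ang -2.695
0.1 221 [ 0.5281 -0.3181] 0.064 ang -2.711
0.13 257 [ 0.5282 -0.3184] 0.064 ang -2.707
0.16 338 [ 0.5293 -0.3196] 0.063 ang -2.681
0.19 19 [ 0.5217 -0.3108] 0.067 ang -2.85
top 0.77 431
0.06 92 [ 0.5286 -0.3189] 0.064 ang -2.696
0.1 20 [ 0.529 -0.316] 0.062 ang -2.736
0.13 18 [ 0.529  -0.3154] 0.062 ang -2.745
0.16 383 [ 0.5306 -0.3182] 0.061 ang -2.692
0.19 30 [ 0.5275 -0.3179] 0.064 ang -2.717
t 7.4 tcp [ 0.4317 -0.2813  0.0187] rpy [-3.141 -0.044  0.472] F [ 0.07 -0.02 -0.21] w -0.0 q [ 0.46  0.7   0.05  2.24 -0.36  0.19 -0.25]
[ 0.431 -0.298  0.018] units [-0.4   0.73  0.01]
[ 0.431 -0.282  0.018] units [ 0.36 -0.69  0.02]
[ 0.433 -0.267  0.018] units [ 0.42 -0.65  0.02]
```

Call:
{"api": "drive_tool", "payload": {"commands": [[0,-0.1,0,0.08,-0.12,0,-1],[0,-0.1,0,0.12,-0.17,0,-1],[0,0,0,0.1,-0.13,0,-1],[0,0,0,0.06,-0.08,0,-1],[0,0,0,0,0,0,-1]]}}

```text
time: 7.9
tcp_pos: [0.4341, -0.2691, 0.0189]
eef_rot: [-3.141, -0.028, 0.473]
ft_force: [0.2, -0.3, 0.5]
width: -0.0001
gripper_force: 0.1
```

```bash
python3 meas.py pics/s3.png
```

```text
r,a 0.1535871091905076 2.9949860254696956
scene 0.68 543
0.06 396 [ 0.5265 -0.3142] 0.064 ang -2.778
0.1 175 [ 0.5263 -0.3132] 0.064 ang -2.794
0.13 202 [ 0.5266 -0.3134] 0.063 ang -2.789
0.16 266 [ 0.5249 -0.3155] 0.066 ang -2.767
0.19 28 [ 0.5185 -0.3073] 0.069 ang -2.912
scene 0.39 171
0.06 242 [ 0.6496 -0.3071] 0.065 ang -0.241
0.1 268 [ 0.6459 -0.3044] 0.061 ang -0.212
0.13 56 [ 0.6638 -0.3018] 0.078 ang -0.132
top 0.63 330
0.06 92 [ 0.596  -0.3579] 0.067 ang -1.422
0.1 82 [ 0.5922 -0.3534] 0.062 ang -1.471
0.13 290 [ 0.6061 -0.3559] 0.067 ang -1.268
top 0.57 371
0.06 18 [ 0.5534 -0.2746] 0.037 ang 2.664
0.16 337 [ 0.5298 -0.3143] 0.061 ang -2.756
0.19 30 [ 0.5266 -0.314 ] 0.064 ang -2.779
t 8.1 tcp [ 0.4337 -0.2695  0.0189] rpy [-3.141 -0.028  0.472] F [ 0.89 -0.28  0.26] w -0.0 q [ 0.41  0.7   0.07  2.25 -0.37  0.19 -0.27]
[ 0.431 -0.298  0.018] units [-0.76  1.21  0.03]
[ 0.431 -0.282  0.018] units [ 0.36 -0.69  0.01]
[ 0.433 -0.267  0.018] units [ 0.42 -0.65  0.01]
```

Call:
{"api": "drive_tool", "payload": {"commands": [[0,0,0,-0.2,0.05,0,-1],[0,0,0,-0.3,0,-0.1,-1],[0,0,0,-0.3,0,-0.3,-1],[0,0,0,-0.2,0,-0.6,-1],[0,0,0,-0.1,0,-0.8,-1]]}}

```text
time: 8.6
tcp_pos: [0.4127, -0.2813, 0.055]
eef_rot: [-3.141, -0.027, 0.471]
ft_force: [0.8, 0.0, -1.8]
width: -0.0
gripper_force: 0.0
```

Call:
{"api": "drive_tool", "payload": {"commands": [[0,0,0,-0.1,0,-1,-1],[0,0,0,-0.1,0,-1,-1],[0,0,0,-0.1,0,-1,-1],[0,0,0,-0.2,0,-1,-1],[0,0,0,-0.2,0.1,-1,-1]]}}

```text
time: 9.1
tcp_pos: [0.399, -0.2903, 0.1557]
eef_rot: [3.141, -0.028, 0.472]
ft_force: [-0.1, -0.2, -0.1]
width: -0.0001
gripper_force: 0.0
```

Call:
{"api": "drive_tool", "payload": {"commands": [[0,0,0,-0.3,0.3,-1,-1],[0,0,0,-0.3,0.6,-1,-1],[0,0,0,-0.3,1,-1,-1],[0,0,0,-0.3,1,-0.5,-1],[0,0,0,-0.3,1,0,-1]]}}

```text
time: 9.6
tcp_pos: [0.4067, -0.3757, 0.2259]
eef_rot: [3.139, -0.03, 0.471]
ft_force: [-0.4, 0.2, -0.2]
width: -0.0001
gripper_force: 0.0
```

Call:
{"api": "drive_tool", "payload": {"commands": [[0,0,0,-0.5,1,0,-1],[0,0,0,-0.5,1,0,-1],[0,0,0,-0.5,1,0,-1],[0,0,0,-0.5,1,0,-1],[0,0,0,0,0,0,-1]]}}

```text
time: 10.1
tcp_pos: [0.4061, -0.4669, 0.2229]
eef_rot: [3.139, -0.027, 0.468]
ft_force: [-0.4, -0.2, 0.2]
width: -0.0002
gripper_force: 0.0
```

```bash
python3 meas.py pics/s4.png; python3 -c "
from h import *
im=cv2.imread('pics/raw_top.png')[110:290,250:490]
cv2.imwrite('pics/topf.png',cv2.resize(im,None,fx=3.2,fy=3.2,interpolation=cv2.INTER_CUBIC))"
```

```text
r,a 0.2512318419812239 -2.368970824033006
scene 0.6 712
0.06 410 [ 0.5268 -0.3139] 0.063 ang -2.779
0.1 219 [ 0.5262 -0.3131] 0.064 ang -2.794
0.13 262 [ 0.5259 -0.3135] 0.064 ang -2.791
0.16 363 [ 0.527  -0.3148] 0.063 ang -2.765
0.19 17 [ 0.5274 -0.3137] 0.063 ang -2.779
top 0.69 454
0.06 158 [ 0.5276 -0.3144] 0.063 ang -2.768
0.1 23 [ 0.5261 -0.3126] 0.064 ang -2.802
0.13 25 [ 0.5264 -0.3112] 0.063 ang -2.822
0.16 392 [ 0.5276 -0.3129] 0.062 ang -2.79
0.19 36 [ 0.5252 -0.312 ] 0.064 ang -2.816
t 10.3 tcp [ 0.4073 -0.4628  0.2223] rpy [-3.141 -0.028  0.472] F [0.73 0.08 0.08] w -0.0 q [ 0.58  0.49  0.29  1.88 -0.23  0.79 -0.11]
[ 0.431 -0.298  0.018] units [ 4.52 -6.8  10.35]
[ 0.431 -0.282  0.018] units [ 0.36 -0.69  0.01]
[ 0.433 -0.267  0.018] units [ 0.42 -0.65  0.01]
```

View pics/topf.png

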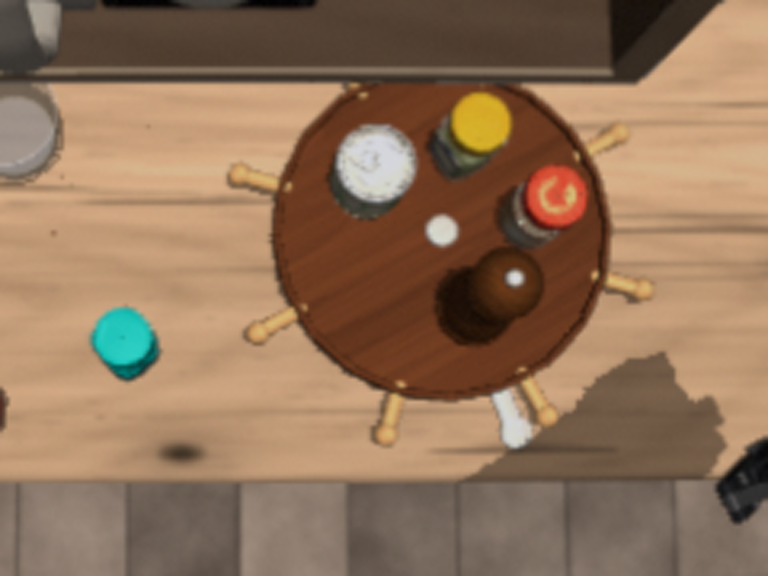

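View pics/s4.png

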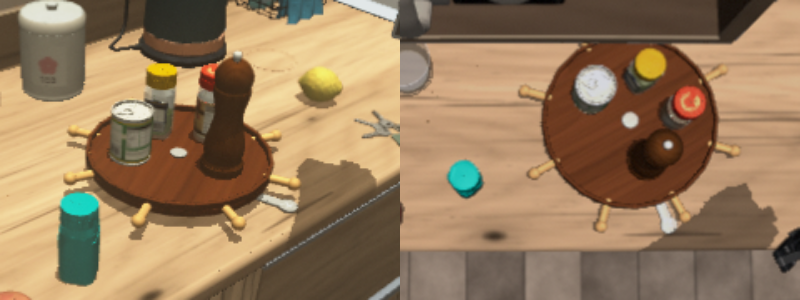

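The top view shows the mill (knob (515,278)) in line with the pointer (neck (505,398), end (515,433)), the other things upright, and the arm clear. I'll make one cross-check of the pointer bearing and the tray turn, then hand in.

Run:
```python
from h import *
from scipy.optimize import least_squares
cr=lambda L:np.array(L)/3.2+[250,110]
B=unproj("top",cr([(619,132),(643,291),(546,415),(385,436),(256,333),(237,174)]),z=.026)[:,:2]
f=lambda p:np.concatenate([B[i]-(p[:2]+.161*np.array([np.cos(p[2]+i*-np.pi/4),np.sin(p[2]-i*np.pi/4)])) for i in range(6)])
s=least_squares(f,[.586,-.2915,-.9]).x;print(s,np.abs(f(s)).max(),"turn",s[2]-np.pi/4*2+1.3865,s[2]-np.pi/4+1.3865)
T=unproj("top",cr([(515,433),(505,398)]),z=.005)[:,:2]
for c in(C,s[:2]): v=T-c;print(np.arctan2(v[:,1],v[:,0]),np.hypot(*v.T))
# scene view of the pointer: white/grey pixels near worktop, by depth
im,d=viewer.capture("scene");P=cloud("scene",d);h=cv2.cvtColor(im,cv2.COLOR_RGB2HSV)
r=np.hypot(P[...,0]-C[0],P[...,1]-C[1]);a=np.arctan2(P[...,1]-C[1],P[...,0]-C[0])
m=(r>.135)&(r<.18)&(abs(a+2.78)<.2)&(P[...,2]<.012)&(h[...,1]<50)&(h[...,2]>120)
print("scene pointer",m.sum(),np.median(a[m]),a[m].min(),a[m].max())
```

```text
[ 0.58566214 -0.29089222 -1.06990407] 0.0013607950280731806 turn -1.2542004008199565 -0.4688022374225085
[-2.78789535 -2.76780885] [0.16356669 0.13588773]
[-2.78369138 -2.7627337 ] [0.1634617  0.13579687]
scene pointer 225 -2.812071235554629 -2.9776206085870207 -2.654481368279844
```

```bash
python3 -c "
from h import *
print(workorder.hand_in())"
```

```text
the job is handed in; nothing more can be done
None
```

I turned the tray about 72° clockwise by one front handle. The pepper mill now stands in line with the steel pointer, to within about 0.02 rad by camera measurement. Everything on the tray stayed upright, the arm is clear, and the job is handed in at about 10 s of the 72 s allowed.

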